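# Press the blank home and offer up the routing template

## Robot

A 6-joint arm with a two-finger parallel gripper is mounted at the origin on the work surface. World frame = base frame: x ahead of the robot, y to its left, z up, the work surface at z = 0. Lengths are in m, angles in rad, forces in N, time in s.
With the tool pointing down it reaches from about 0.275 to 0.725 m from the base axis. Payload 5.6 kg.
Tool frame: the origin (TCP) lies at the very end of the fingers, on their centre line; the grasp point (between the pads) lies 19 mm behind it; z points along the fingers, y is the line along which they close (so a half turn about z gives the same grasp; the last joint's range is limited). The gripper opens to 85 mm and grips with 20 to 120 N. Pads are 22 mm wide; open, the fingers measure 114 mm over their backs; the gripper's body (76 mm by 85 mm) begins 54 mm behind the grasp point. The pads swing forward as they close: fully open they stand 13 mm farther back than shut.
Start: joints at [-0.983, 0.255, 0.108, 0, -1.424, -0.285], TCP at [0.164, -0.525, 0.231] pointing down, gripper open.
Joint ranges: [-2.95, 2.95], [-1.21, 1.97], [-1.09, 1.5], [-2.87, 1.71], [-2.94, -0.07], [-3.05, 3.05]. Speed limits (rad/s): [2.57, 2.57, 3.14, 3.14, 3.14, 3.14].

## Interface

Orientations are given as a unit quaternion [x, y, z, w].
In Python, from workcell import robot gives the robot as it stands.
- The arm moves only by the tool servo_tool, never from a script. Its argument "steps" is a list of rows, each an object with "xyz": the shift along the tool's x, y, z in m, a list of three; "angular": the turn, a rotation vector about the tool's x, y, z in rad, a list of three; "jaw": the finger opening in m, from 0 to 0.0854. A call has 1 to 8 rows; each row shifts and turns the commanded pose from where the row before left it, along the tool's axes as they then stand; what a row does not reach is not made up. A row lasts 1/8 s, in which the tool goes at most 62.5 mm and 10.7 degrees, less where a joint would pass 70% of its speed; a pose out of reach is approached as far as the arm can. A call with a gripper value outside its range is refused whole. The fingers move at their own pace and stop on an object; "squeeze" is the grip in N (left out, the last holds). Time passes only in rows, so rows that do not move let the fingers close. It gives the time, the measured TCP pose, the force, the opening and the grip force at its end, in the units of the state.
- robot.sense(): the state, without advancing time (a new reading comes with each control period).
- robot.grab_frame(name): name is "side" or "top" or "wrist"; returns (picture, depth): 480x640x3 uint8, red, green, blue; 480x640 float32, m along the optical axis (not along the pixel's ray), 0 where there is no reading.
- robot.camera_model(name): a dict with "fovy" (degrees; the focal length in pixels is half the picture's height over the tangent of half this angle, whatever the lens; pixels are square), "cx", "cy" (the principal point, pixels), "distortion" ([k1, k2, p1, p2, k3] as OpenCV has them; the pictures are not rectified), "extrinsics" (4x4, takes a point from world to camera coordinates). Camera axes: x right, y down, z forward; pixel columns grow to the right and rows downward; lengths in m; the calibration is good to about 2 mm. A picture is of the moment at which its call begins: read the wrist's pose just before it. camera_model takes no time and is no camera call; for the wrist camera it gives the pose at the moment of the call.
- robot.hand_in(): hands the job in; it is judged then, once.
The state is a dict: "time": time; "joint_positions": joint angles; "joint_vel": joint speeds; "joint_torque": joint torques, N m; "position": TCP position; "tcp_rot": TCP orientation; "ft_force": force on the tool from outside, world axes, zero at the start; "torque": the same for the moment, N m; "width": opening from 0.0 (shut) to 1.0 (fully open); "grip_force": force on a finger pad.
Only numpy, scipy, OpenCV 4.12 (cv2) and the standard library are available. Lean on these libraries where they do the work, as an engineer would, in place of code of your own. Each camera call takes 0.05 s, during which the arm holds its last target. There are 200 camera calls.

## Task

Swing the red-handled toggle clamp over centre so that its pad bears on the wooden blank in the routing jig for a full second, then swing it right back open, clear of the blank. Then pick up the orange routing template by its wooden grip, carry it over the top of the aluminium fence without touching the fence, and stop with it hovering level about 10 mm above the blank, edges lined up all round, never touching the blank or the jig. Finish while still holding it there, perfectly still, for the joiner to check the overhang; leave the blank in its nest and don't disturb the other things on the bench.

Things in the scene. Friction and masses are not known exactly. Their poses are not given: they have to be found in the camera images.
- jig: Fixed routing jig: brown board 180 (x) by 195 mm (y), 18 mm thick, from y = -75 to +120 mm. Origin: at bench height under the nest's centre. Four blue rails 8 mm wide, 10 mm above the board, form the nest, 2 mm clear of the blank all round. On the +y side stands the clamp's steel bracket (y = 65 to 115, x = -45 to 45 mm at its foot, its cheeks 68 mm above the bench).
- clamp (a joint): Clamp arm's angle, rad: 0 = shut, arm level, pad resting on the blank; about 1.4 = over-centre point; 2.1 = fully open at its stop, leaning away from the blank (start 1.62 to 1.88). No catch: the heavy arm (0.42 kg) on a stiff pivot stays where it is left between about 1.0 and 1.9; below that it falls shut and presses the blank with about 2 N, above it falls open to the stop. It takes under 5 N at the handle to move it.
- clamp_hinge (a point): Clamp's hinge axis, 55 mm above the bench and 85 mm to the jig's +y of the jig's origin. The axis is parallel to the jig's x; opening swings the handle up and over towards the jig's +y.
- clamp_handle (a point): Grip point on the axis of the clamp's red handle: a round bar 14 mm thick, parallel to the jig's x at every angle, sticking out 66 mm to the jig's -x of the arm; this point is 42 mm out. Clamp shut: 135 mm to the jig's -y of the hinge and 30 mm above it; at angle a it has turned by a about the hinge. Held from straight above, fingers closing along the jig's y, the bar turns between them.
- press_pad: Black rubber pad, 24 mm across and 7 mm thick, under the clamp's arm; it can rock a few degrees; origin at the centre of its upper face; it comes down on the middle of the blank.
- blank: Light wooden blank, 100 mm (x) by 80 mm (y) by 24 mm high, loose in the jig's nest, its axes along the jig's. Origin: centre of its underside.
- blank_top (a point): Centre of the blank's top face, 42 mm above the bench; axes as the blank's.
- template: Orange template plate, 100 mm (x) by 80 mm (y) by 8 mm thick, about 0.14 kg, the same outline as the blank, with a 16 mm hole near each end and an upright dark wooden grip in the middle, 50 mm (x) by 22 mm (y), its top 52 mm above the plate's underside. Origin: centre of the underside, z up. Lies flat on the bench at the start. Either way round fits.
- template_grip (a point): Point to grip on the template: middle of the wooden grip, 34 mm above the plate's underside; close across its 22 mm (along the template's y).
- fence: Aluminium router fence fixed to the bench between the template and the jig: 260 mm long (x), 30 mm deep, 80 mm high. Origin: centre of its underside.
- glue: Yellow glue bottle, 56 mm across, 160 mm high, upright, loose bystander; origin under its centre.
- jar: Glass jar with steel lid, 68 mm across, 85 mm high, loose bystander; origin under its centre.
- hammer: Hammer lying along its x, loose bystander.
- offcut: Dark wooden offcut, 60 by 140 by 38 mm high, loose bystander; origin under its centre.
- tape_measure: Yellow tape measure, 66 by 40 by 62 mm high, loose bystander; origin under its centre.
- bar_clamp: Orange and steel bar clamp lying along its y, 400 mm long, about 30 mm high, loose bystander at the far side; origin under the bar, 100 mm from its +y end.
Mind the look-alikes: they are no part of the job. What is meant by the template is not green or pink, and is the smaller of those in its own colour.

How it is judged:
On the way, in this order (a step that is already met when the one before it is completed fails the run):
1. the clamp is swung shut and its pad bears on the blank for a second (value of joint clamp below 0.08 rad and contact force between press_pad and blank above 0.5 N), for 0.9 s.
2. the clamp is swung back open past its over-centre point and past upright (value of joint clamp above 1.6 rad), for 0.2 s.
3. the template is carried over the top of the fence (y of template in the frame of fence between -0.05 and 0.05 m and x of template in the frame of fence between -0.15 and 0.15 m and z of template in the frame of fence above 0.08 m), for 0.04 s.
At the end, for the whole second after the job is handed in: The gripper holds the template level (within 4 degrees) and still, its underside 3 to 20 mm above the blank's top, centre within 8 mm of the blank's centre, sides within 0.1 rad of the blank's, touching neither blank nor jig; the clamp is open (past 1.6 rad) and the blank lies flat in its nest (horizontal distance between template and blank_top below 0.008 m and z of template in the frame of blank_top between 0.003 and 0.02 m and angle between the x axis of template and the x axis of blank, either way round below 0.1 rad and angle between template's own z axis and vertical below 0.07 rad and contact force between template and blank below 0.1 N and contact force between template and jig below 0.1 N and contact force between the fingers and template above 1 N and linear speed of template below 0.02 m/s and value of joint clamp above 1.6 rad and horizontal distance between blank and jig below 0.006 m and z of blank in the frame of jig below 0.022 m and angle between blank's own z axis and vertical below 0.05 rad); the arm keeps its last pose, push and grip.
It fails at once if the template touches the blank or the jig (contact force between template and blank above 0.5 N or contact force between template and jig above 0.5 N).
It fails at once if the template touches the fence (contact force between template and fence above 0.5 N).
It fails at once if a bystander is shifted by more than 20 mm or knocked over (distance of any of glue, jar, hammer, offcut, tape_measure, bar_clamp from where it was at the start of the episode above 0.02 m or angle between any of glue, jar, offcut, tape_measure, bar_clamp's own z axis and vertical above 0.5 rad).
It also fails if it takes over 72 s, if anything falls off the work surface, if the arm or the gripper's body presses on something with over 40 N, if the wrist force passes 120 N, or if a joint passes its speed limit or range.

## Working session

There is one attempt and no reset: what is moved stays moved. The work goes in short steps, Python scripts to look and compute and a tool call to move; the robot and the scene stay as the last step left them, time stands still between calls to the robot, and variables do not carry over. Pictures are saved under pics/ and viewed, at most 10 in all, crops included, and the job is handed in when it is done.

Besides the shell and the picture viewer there is one more tool, called after "Call:" by a JSON object that holds its "name" and its "arguments". servo_tool: Moves the arm, as the interface text tells. Its arguments: {"type":"object","properties":{"steps":{"type":"array","items":{"type":"object","properties":{"xyz":{"type":"array","items":{"type":"number"}},"angular":{"type":"array","items":{"type":"number"}},"jaw":{"type":"number"}}}},"squeeze":{"type":"number"}},"required":["steps"]}

```bash
mkdir -p pics; ls; cat > h.py <<'E'
import numpy as np, cv2
from workcell import robot
from scipy.spatial.transform import Rotation as R
def cam(n):
    m=robot.camera_model(n); f=240/np.tan(np.radians(m['fovy'])/2)
    return np.array([[f,0,m['cx']],[0,f,m['cy']],[0,0,1]]),np.array(m['distortion'],float),np.array(m['extrinsics'])
def pts(n,depth,uv):
    K,D,E=cam(n); uv=np.array(uv,float).reshape(-1,2)
    r=cv2.undistortPoints(uv.reshape(-1,1,2),K,D).reshape(-1,2)
    z=depth[uv[:,1].astype(int),uv[:,0].astype(int)]
    P=np.c_[r*z[:,None],z]
    return (P-E[:3,3])@E[:3,:3]
def plane(n,uv,h):
    K,D,E=cam(n); uv=np.array(uv,float).reshape(-1,1,2)
    r=cv2.undistortPoints(uv,K,D).reshape(-1,2); d=np.c_[r,np.ones(len(r))]@E[:3,:3]; c=-E[:3,:3].T@E[:3,3]
    return c+d*((h-c[2])/d[:,2])[:,None]
E
python3 - <<'E'
from h import *
for n in ['top','side']:
    p,d=robot.grab_frame(n); np.savez(n+'0',p=p,d=d); cv2.imwrite(f'pics/{n}0.png',p[:,:,::-1])
    print(n,np.round(cam(n)[2],3).tolist())
s=robot.sense();print(s['time'],s['position'],s['tcp_rot'],s['width'])
E
```

```text
pics
top [[-0.014, -1.0, -0.004, -0.101], [-0.996, 0.014, -0.09, 0.472], [0.09, 0.003, -0.996, 1.54], [0.0, 0.0, 0.0, 1.0]]
side [[0.977, -0.211, 0.021, -0.508], [-0.113, -0.602, -0.79, 0.071], [0.179, 0.77, -0.612, 1.49], [0.0, 0.0, 0.0, 1.0]]
0.1 [ 0.16391552 -0.52455314  0.2305106 ] [-1.50758260e-01  9.88570304e-01  8.19234729e-04 -1.72061570e-04] 1.000327673571262
```

View pics/top0.png

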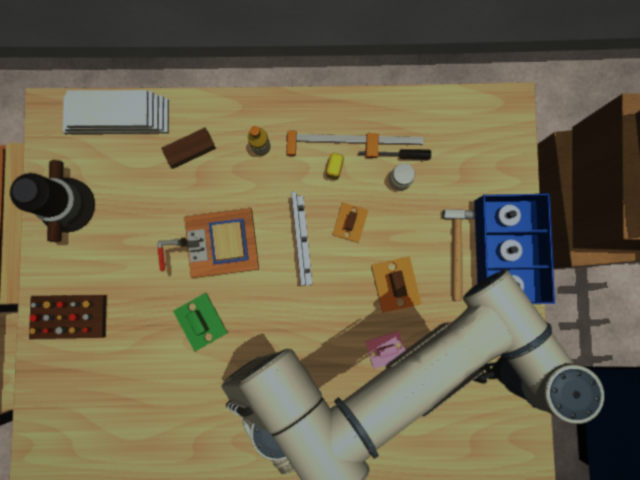

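View pics/side0.png

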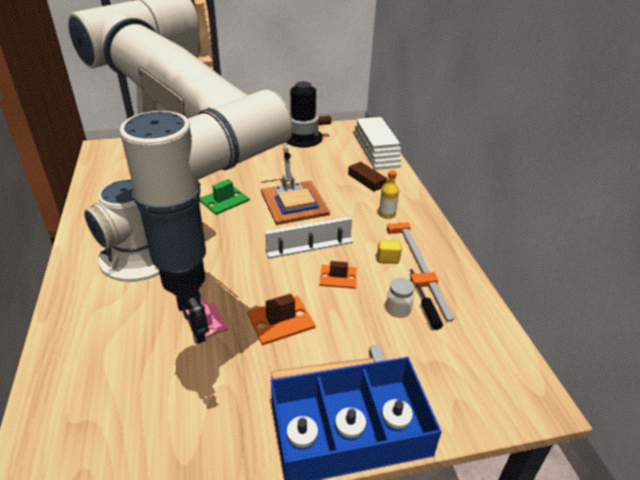

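Template candidates in the top view are small orange (350,222), large orange (397,285), green (200,321) and pink (385,350). I choose the smaller orange one at (350,222). The jig is at (221,243), the red handle at (161,259) and the fence at (302,240).

```bash
python3 - <<'E'
from h import *
z=np.load('top0.npz');p,d=z['p'],z['d']
c=cv2.resize(p[190:300,145:385],None,fx=3.3,fy=3.3,interpolation=cv2.INTER_CUBIC)
cv2.imwrite('pics/crop1.png',c[:,:,::-1])
hsv=cv2.cvtColor(p,cv2.COLOR_RGB2HSV)
def seg(name,box,lo,hi,h):
    x0,y0,x1,y1=box; m=np.zeros(d.shape,np.uint8); m[y0:y1,x0:x1]=cv2.inRange(hsv,lo,hi)[y0:y1,x0:x1]
    v,u=np.nonzero(m); W=plane('top',np.c_[u,v],h)[:,:2]
    r=cv2.minAreaRect(W.astype(np.float32)); zz=pts('top',d,np.c_[u,v])[:,2]
    print(name,len(u),np.round(r[0],4),np.round(r[1],4),r[2],'z',np.round(np.percentile(zz,[10,50,90]),3))
seg('templ',(330,200,372,245),(8,120,90),(20,255,255),.008)
seg('grip',(330,200,372,245),(0,50,20),(15,255,100),.052)
seg('big',(365,250,425,315),(8,120,90),(20,255,255),.008)
seg('blue',(205,210,255,270),(100,80,40),(125,255,255),.028)
seg('board',(180,200,265,285),(3,90,60),(14,255,190),.018)
seg('red',(150,235,180,275),(0,170,90),(5,255,255),.18)
seg('fence',(285,185,318,292),(0,0,120),(180,45,255),.08)
for n,u,v in [('jar',402,176),('glue',256,133),('handle',162,258),('handle',160,250),('handle',162,265),('fence',303,240),('blank',229,240),('bracket',196,245)]: print(n,np.round(pts('top',d,[(u,v)]),3))
E
```

```text
templ 896 [ 0.5462 -0.1903] [0.1164 0.11  ] 74.16291809082031 z [0.    0.007 0.012]
grip 153 [ 0.5364 -0.1952] [0.0231 0.0565] 70.70612335205078 z [0.01  0.05  0.055]
big 1917 [ 0.3557 -0.3223] [0.1682 0.1626] 89.33702087402344 z [-0.001  0.009  0.015]
blue 253 [0.4882 0.1508] [0.1162 0.097 ] 6.681914329528809 z [0.024 0.028 0.032]
board 1989 [0.4859 0.1722] [0.1772 0.1915] 6.9103779792785645 z [0.013 0.018 0.023]
red 80 [0.4297 0.2961] [0.0542 0.0095] 6.996225833892822 z [0.178 0.182 0.186]
fence 905 [ 0.4892 -0.0607] [0.2593 0.0312] 5.256955146789551 z [0.006 0.016 0.082]
jar [[ 0.656 -0.34   0.087]]
glue [[0.763 0.055 0.155]]
handle [[0.431 0.294 0.177]]
handle [[0.452 0.298 0.184]]
handle [[0.413 0.294 0.178]]
fence [[ 0.487 -0.063  0.037]]
blank [[0.49  0.146 0.039]]
bracket [[0.474 0.233 0.069]]
```

View pics/crop1.png

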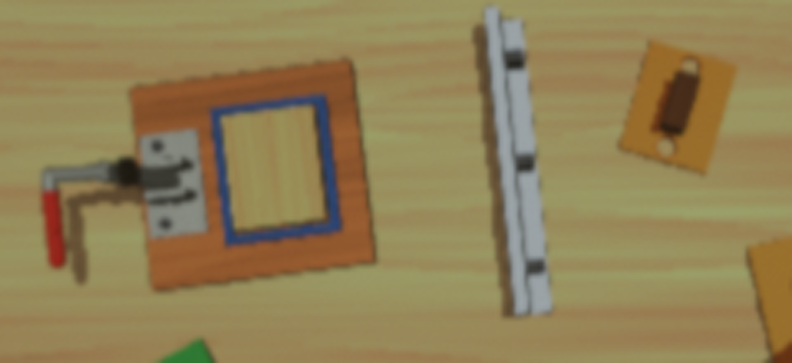

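The crop confirms the smaller orange template with its dark grip, lying right of the fence. The open clamp handle is at crop (54,230). The numbers agree: jig origin is about (0.4884, 0.1503) at yaw 0.12, and the handle is 0.1374 m from the hinge, against 0.138 expected, giving an angle of about 1.86. Now I'll move.

Call:
{"name": "servo_tool", "arguments": {"steps": [{"xyz":[0,0,-0.015],"angular":[0,0,0.09],"jaw":0.06},{"xyz":[0,0,-0.02],"angular":[0,0,0.092],"jaw":0.06},{"xyz":[-0.045,0.04,0]},{"xyz":[-0.045,0.04,0]},{"xyz":[-0.045,0.04,0]},{"xyz":[-0.045,0.04,0]},{"xyz":[-0.045,0.04,0]},{"xyz":[-0.045,0.04,0]}]}}

```text
invalid input at $.steps[2]: expected keys xyz, angular, jaw
```

Call:
{"name": "servo_tool", "arguments": {"steps": [{"xyz":[-0.01,0.06,0]},{"xyz":[-0.01,0.06,0]},{"xyz":[-0.01,0.06,0]},{"xyz":[-0.01,0.06,0]},{"xyz":[-0.01,0.06,0]},{"xyz":[-0.01,0.06,0]},{"xyz":[-0.01,0.05,0]},{"xyz":[0,0,0]}]}}

```text
invalid input at $.steps[0]: expected keys xyz, angular, jaw
```

```bash
cat >> h.py <<'E'
def tool(t,yaw=None):
    s=robot.sense(); q=R.from_quat(s['tcp_rot']); M=q.as_matrix()
    print('t',round(s['time'],2),'pos',np.round(s['position'],4),'w',round(s['width'],3),'F',np.round(s['ft_force'],1),'grip',s['grip_force'],'yawY',round(float(np.arctan2(-M[0,1],M[1,1])),4),'tilt',np.round(M[:2,2],4))
    print('tool shift',np.round(M.T@(np.array(t)-s['position']),4))
E
python3 - <<'E'
from h import *
tool([.4285,.2962,.156])
p,d=robot.grab_frame('wrist'); cv2.imwrite('pics/w1.png',p[:,:,::-1]); np.savez('w1',p=p,d=d)
v,u=np.nonzero(cv2.inRange(cv2.cvtColor(p,cv2.COLOR_RGB2HSV),(0,180,80),(5,255,255)))
print(len(u)); 
if len(u): W=pts('wrist',d,np.c_[u,v]); W=W[(W[:,2]>.12)&(W[:,2]<.25)]; print(W.min(0),np.median(W,0),W.max(0))
E
```

```text
t 0.1 pos [ 0.1639 -0.5246  0.2305] w 1.0 F [-0.8  0.7  0.5] grip 0.0 yawY 0.3027 tilt [-0.0006  0.0016]
tool shift [-0.4972  0.7045  0.0756]
0
```

View pics/w1.png

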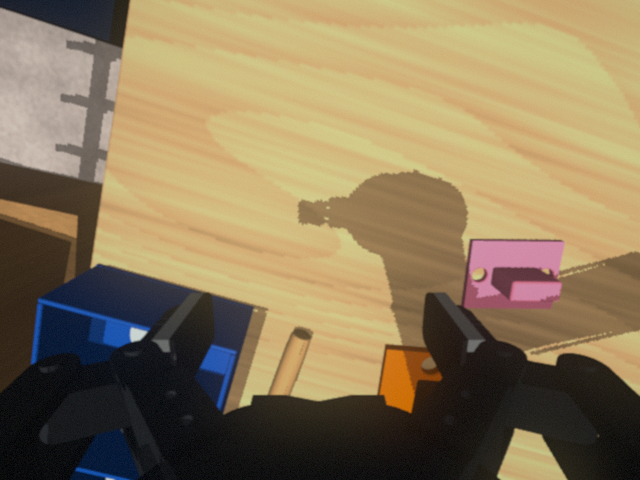

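The picture is from the start pose, because the moves were refused: every row needs all three keys. Sending them again in full.

Call:
{"name": "servo_tool", "arguments": {"steps": [{"xyz":[0,0,-0.015],"angular":[0,0,0.09],"jaw":0.06},{"xyz":[0,0,-0.02],"angular":[0,0,0.092],"jaw":0.06},{"xyz":[-0.045,0.04,0],"angular":[0,0,0],"jaw":0.06},{"xyz":[-0.045,0.04,0],"angular":[0,0,0],"jaw":0.06},{"xyz":[-0.045,0.04,0],"angular":[0,0,0],"jaw":0.06},{"xyz":[-0.045,0.04,0],"angular":[0,0,0],"jaw":0.06},{"xyz":[-0.045,0.04,0],"angular":[0,0,0],"jaw":0.06},{"xyz":[-0.045,0.04,0],"angular":[0,0,0],"jaw":0.06}]}}

```text
time: 1.15
position: [0.404, -0.2524, 0.2662]
tcp_rot: [-0.06, 0.998, 0.0, 0.0]
ft_force: [1.0, 0.7, -0.4]
width: 0.697
grip_force: 0.0
```

Call:
{"name": "servo_tool", "arguments": {"steps": [{"xyz":[-0.01,0.06,0],"angular":[0,0,0],"jaw":0.06},{"xyz":[-0.01,0.06,0],"angular":[0,0,0],"jaw":0.06},{"xyz":[-0.01,0.06,0],"angular":[0,0,0],"jaw":0.06},{"xyz":[-0.01,0.06,0],"angular":[0,0,0],"jaw":0.06},{"xyz":[-0.01,0.06,0],"angular":[0,0,0],"jaw":0.06},{"xyz":[-0.01,0.06,0],"angular":[0,0,0],"jaw":0.06},{"xyz":[-0.01,0.05,0],"angular":[0,0,0],"jaw":0.06},{"xyz":[0,0,0],"angular":[0,0,0],"jaw":0.06}]}}

```text
time: 2.15
position: [0.4228, 0.164, 0.2653]
tcp_rot: [-0.062, 0.998, -0.0, -0.001]
ft_force: [-0.7, -0.7, -0.6]
width: 0.703
grip_force: 0.0
```

```bash
python3 - <<'E'
from h import *
tool([.4285,.2962,.156])
p,d=robot.grab_frame('wrist'); cv2.imwrite('pics/w2.png',p[:,:,::-1]); np.savez('w2',p=p,d=d)
v,u=np.nonzero(cv2.inRange(cv2.cvtColor(p,cv2.COLOR_RGB2HSV),(0,180,80),(5,255,255)))
print(len(u)); 
if len(u): W=pts('wrist',d,np.c_[u,v]); W=W[(W[:,2]>.12)&(W[:,2]<.25)]; print(W.min(0),np.median(W,0),W.max(0))
E
```

```text
t 2.15 pos [0.4228 0.164  0.2653] w 0.703 F [-0.7 -0.7 -0.6] grip 0.0 yawY 0.1248 tilt [-0.0018 -0.0007]
tool shift [-0.0223  0.1306  0.1092]
1043
[0.39742157 0.28810026 0.17524355] [0.43294496 0.29404679 0.18258987] [0.45603978 0.30233671 0.18499591]
```

View pics/w2.png

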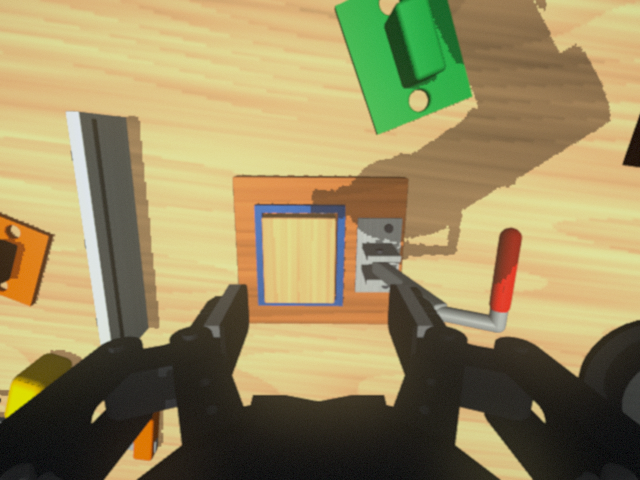

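The wrist view shows the handle at (508,275), matching the top view, with the jig square to the tool and the blank at (299,260). Next I go over the handle, lower and close.

Call:
{"name": "servo_tool", "arguments": {"steps": [{"xyz":[-0.011,0.06,0],"angular":[0,0,0.002],"jaw":0.05},{"xyz":[-0.011,0.06,0],"angular":[0,0,0.002],"jaw":0.05},{"xyz":[0,0.0105,0],"angular":[0,0,0],"jaw":0.05},{"xyz":[0,0,0.03],"angular":[0,0,0],"jaw":0.05},{"xyz":[0,0,0.04],"angular":[0,0,0],"jaw":0.05},{"xyz":[0,0,0.035],"angular":[0,0,0],"jaw":0.05},{"xyz":[0,0,0.004],"angular":[0,0,0],"jaw":0.05},{"xyz":[0,0,0],"angular":[0,0,0],"jaw":0.05}]}}

```text
time: 3.2
position: [0.4303, 0.293, 0.1587]
tcp_rot: [-0.058, 0.998, 0.0, 0.001]
ft_force: [0.1, -0.4, -0.4]
width: 0.588
grip_force: 0.0
```

```bash
python3 - <<'E'
from h import *
tool([.4285,.2955,.156])
p=np.load('w2.npz')['p']
# jig: blank from top cam too, hinge table
a0=1.86; yc=lambda a:-.1383*np.cos(.2187+a); zc=lambda a:.1383*np.sin(.2187+a)
A=np.linspace(a0,0,17)
for a,b in zip(A[:-1],A[1:]): print(round(b,3),'dy %.4f dz_tool %.4f'%(yc(b)-yc(a),-(zc(b)-zc(a))))
E
```

```text
t 3.2 pos [0.4303 0.293  0.1587] w 0.588 F [ 0.1 -0.4 -0.4] grip 0.0 yawY 0.1161 tilt [0.0016 0.0006]
tool shift [0.0015 0.0027 0.0027]
1.744 dy -0.0145 dz_tool -0.0070
1.628 dy -0.0152 dz_tool -0.0053
1.511 dy -0.0157 dz_tool -0.0035
1.395 dy -0.0160 dz_tool -0.0016
1.279 dy -0.0161 dz_tool 0.0002
1.162 dy -0.0159 dz_tool 0.0021
1.046 dy -0.0156 dz_tool 0.0039
0.93 dy -0.0150 dz_tool 0.0057
0.814 dy -0.0143 dz_tool 0.0074
0.698 dy -0.0133 dz_tool 0.0090
0.581 dy -0.0122 dz_tool 0.0105
0.465 dy -0.0109 dz_tool 0.0118
0.349 dy -0.0094 dz_tool 0.0130
0.232 dy -0.0078 dz_tool 0.0140
0.116 dy -0.0062 dz_tool 0.0148
0.0 dy -0.0044 dz_tool 0.0155
```

Call:
{"name": "servo_tool", "arguments": {"steps": [{"xyz":[0.001,0.002,0.002],"angular":[0,0,0],"jaw":0.03},{"xyz":[0,0,0],"angular":[0,0,0],"jaw":0.0},{"xyz":[0,0,0],"angular":[0,0,0],"jaw":0.0},{"xyz":[0,0,0],"angular":[0,0,0],"jaw":0.0},{"xyz":[0,0,0],"angular":[0,0,0],"jaw":0.0},{"xyz":[0,0,0],"angular":[0,0,0],"jaw":0.0}], "squeeze": 20}}

```text
time: 3.95
position: [0.4286, 0.2962, 0.1562]
tcp_rot: [-0.059, 0.998, 0.001, 0.001]
ft_force: [-1.9, 2.9, 6.1]
width: 0.16
grip_force: 20.3
```

The jaw stopped at 13.7 mm, so the 14 mm bar is held. Swinging it shut.

Call:
{"name": "servo_tool", "arguments": {"steps": [{"xyz":[0,-0.0145,-0.007],"angular":[0,0,0],"jaw":0.0},{"xyz":[0,-0.0152,-0.0053],"angular":[0,0,0],"jaw":0.0},{"xyz":[0,-0.0157,-0.0035],"angular":[0,0,0],"jaw":0.0},{"xyz":[0,-0.016,-0.0016],"angular":[0,0,0],"jaw":0.0},{"xyz":[0,-0.0161,0.0002],"angular":[0,0,0],"jaw":0.0},{"xyz":[0,-0.0159,0.0021],"angular":[0,0,0],"jaw":0.0},{"xyz":[0,-0.0156,0.0039],"angular":[0,0,0],"jaw":0.0},{"xyz":[0,-0.015,0.0057],"angular":[0,0,0],"jaw":0.0}]}}

```text
time: 4.95
position: [0.443, 0.171, 0.1604]
tcp_rot: [-0.058, 0.998, -0.0, 0.0]
ft_force: [2.8, 3.0, 1.1]
width: 0.155
grip_force: 20.2
```

```bash
python3 - <<'E'
from h import *
a=.93
J=np.array([.4884,.1503]);x=np.array([.993,.12]);y=np.array([-.12,.993])
q=J-.042*x+y*(.085-.1383*np.cos(.2187+a)); tool([*q,.055+.1383*np.sin(.2187+a)-.019])
E
```

```text
t 4.95 pos [0.443  0.171  0.1604] w 0.155 F [2.8 3.  1.1] grip 20.227274894714355 yawY 0.1166 tilt [ 0.0002 -0.0002]
tool shift [-0.0006  0.0024 -0.0018]
```

Call:
{"name": "servo_tool", "arguments": {"steps": [{"xyz":[0,-0.0143,0.0074],"angular":[0,0,0],"jaw":0.0},{"xyz":[0,-0.0133,0.009],"angular":[0,0,0],"jaw":0.0},{"xyz":[0,-0.0122,0.0105],"angular":[0,0,0],"jaw":0.0},{"xyz":[0,-0.0109,0.0118],"angular":[0,0,0],"jaw":0.0},{"xyz":[0,-0.0094,0.013],"angular":[0,0,0],"jaw":0.0},{"xyz":[0,-0.0078,0.014],"angular":[0,0,0],"jaw":0.0},{"xyz":[0,-0.0062,0.0148],"angular":[0,0,0],"jaw":0.0},{"xyz":[0,-0.004,0.013],"angular":[0,0,0],"jaw":0.0}]}}

```text
time: 5.95
position: [0.4524, 0.096, 0.0672]
tcp_rot: [-0.058, 0.998, 0.002, 0.001]
ft_force: [-13.8, 18.8, 34.6]
width: 0.153
grip_force: 24.0
```

```bash
python3 - <<'E'
from h import *
a=0
J=np.array([.4884,.1503]);x=np.array([.993,.12]);y=np.array([-.12,.993])
q=J-.042*x+y*(.085-.1383*np.cos(.2187+a)); tool([*q,.055+.1383*np.sin(.2187+a)-.019])
E
```

```text
t 5.95 pos [0.4524 0.096  0.0672] w 0.153 F [-13.8  18.8  34.6] grip 23.977575302124023 yawY 0.1167 tilt [0.0015 0.0031]
tool shift [-0.0003 -0.0004  0.0012]
```

It bears on the blank, with 35 N reaction. I'll release so the arm presses by its own weight, and wait.

Call:
{"name": "servo_tool", "arguments": {"steps": [{"xyz":[0,0,-0.002],"angular":[0,0,0],"jaw":0.032},{"xyz":[0,0,0],"angular":[0,0,0],"jaw":0.032},{"xyz":[0,0,0],"angular":[0,0,0],"jaw":0.032},{"xyz":[0,0,0],"angular":[0,0,0],"jaw":0.032},{"xyz":[0,0,0],"angular":[0,0,0],"jaw":0.032},{"xyz":[0,0,0],"angular":[0,0,0],"jaw":0.032},{"xyz":[0,0,0],"angular":[0,0,0],"jaw":0.032},{"xyz":[0,0,0],"angular":[0,0,0],"jaw":0.032}]}}

```text
time: 6.95
position: [0.4518, 0.0946, 0.0693]
tcp_rot: [-0.058, 0.998, -0.0, -0.0]
ft_force: [-0.1, -0.3, -0.4]
width: 0.372
grip_force: 0.0
```

Call:
{"name": "servo_tool", "arguments": {"steps": [{"xyz":[0,0,0],"angular":[0,0,0],"jaw":0.032},{"xyz":[0,0,0],"angular":[0,0,0],"jaw":0.032},{"xyz":[0,0,0],"angular":[0,0,0],"jaw":0.032},{"xyz":[0,0,0],"angular":[0,0,0],"jaw":0.032},{"xyz":[0,0,0],"angular":[0,0,0],"jaw":0.032},{"xyz":[0,0,0],"angular":[0,0,0],"jaw":0.032}]}}

```text
time: 7.7
position: [0.4518, 0.0946, 0.0693]
tcp_rot: [-0.058, 0.998, -0.0, -0.0]
ft_force: [0.1, 0.5, -0.5]
width: 0.374
grip_force: 0.0
```

```bash
python3 - <<'E'
from h import *
tool([.4526,.0957,.066])
for n in ['wrist','side']:
    p,d=robot.grab_frame(n); v,u=np.nonzero(cv2.inRange(cv2.cvtColor(p,cv2.COLOR_RGB2HSV),(0,180,80),(5,255,255)))
    W=pts(n,d,np.c_[u,v]); W=W[(abs(W[:,0]-.45)<.08)&(abs(W[:,1]-.1)<.08)]; print(n,len(W)); 
    if len(W): print(np.round(np.percentile(W,[3,50,97],axis=0),3))
p=cv2.resize(p[130:250,210:370],None,fx=4,fy=4); cv2.imwrite('pics/s2.png',p[:,:,::-1])
E
```

```text
t 7.7 pos [0.4518 0.0946 0.0693] w 0.374 F [ 0.1  0.5 -0.5] grip 0.0 yawY 0.1168 tilt [-0. -0.]
tool shift [-0.0009  0.001   0.0033]
wrist 4445
[[0.422 0.089 0.088]
 [0.447 0.096 0.091]
 [0.476 0.103 0.093]]
side 22
[[0.423 0.083 0.081]
 [0.431 0.09  0.087]
 [0.438 0.094 0.093]]
```

View pics/s2.png

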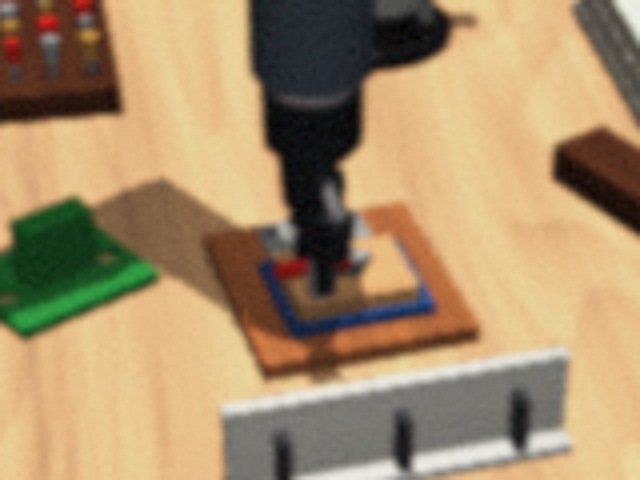

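The handle's top is at z 0.092, so its axis is at 0.085, which means shut. The side crop shows the handle at (290,268) down over the blank. It has held for over 1.5 s, so I'll regrip and swing it open.

Call:
{"name": "servo_tool", "arguments": {"steps": [{"xyz":[0,0.001,0.003],"angular":[0,0,0.003],"jaw":0.032},{"xyz":[0,0,0],"angular":[0,0,0],"jaw":0.0},{"xyz":[0,0,0],"angular":[0,0,0],"jaw":0.0},{"xyz":[0,0,0],"angular":[0,0,0],"jaw":0.0},{"xyz":[0,0,0],"angular":[0,0,0],"jaw":0.0}], "squeeze": 25}}

```text
time: 8.43
position: [0.4514, 0.0962, 0.066]
tcp_rot: [-0.057, 0.998, 0.001, -0.0]
ft_force: [-1.1, 5.4, -1.8]
width: 0.153
grip_force: 25.0
```

Call:
{"name": "servo_tool", "arguments": {"steps": [{"xyz":[0,0.0044,-0.0155],"angular":[0,0,0],"jaw":0.0},{"xyz":[0,0.0062,-0.0148],"angular":[0,0,0],"jaw":0.0},{"xyz":[0,0.0078,-0.014],"angular":[0,0,0],"jaw":0.0},{"xyz":[0,0.0094,-0.013],"angular":[0,0,0],"jaw":0.0},{"xyz":[0,0.0109,-0.0118],"angular":[0,0,0],"jaw":0.0},{"xyz":[0,0.0122,-0.0105],"angular":[0,0,0],"jaw":0.0},{"xyz":[0,0.0133,-0.009],"angular":[0,0,0],"jaw":0.0},{"xyz":[0,0.0143,-0.0074],"angular":[0,0,0],"jaw":0.0}]}}

```text
time: 9.43
position: [0.4428, 0.1707, 0.165]
tcp_rot: [-0.057, 0.998, -0.003, 0.0]
ft_force: [-1.8, -11.2, 6.7]
width: 0.15
grip_force: 24.6
```

```bash
python3 - <<'E'
from h import *
a=.93
J=np.array([.4884,.1503]);x=np.array([.993,.12]);y=np.array([-.12,.993])
q=J-.042*x+y*(.085-.1383*np.cos(.2187+a)); tool([*q,.055+.1383*np.sin(.2187+a)-.019])
E
```

```text
t 9.43 pos [0.4428 0.1707 0.165 ] w 0.15 F [ -1.8 -11.2   6.7] grip 24.600487053394318 yawY 0.114 tilt [ 0.0011 -0.0064]
tool shift [-0.0008  0.0027  0.0028]
```

Call:
{"name": "servo_tool", "arguments": {"steps": [{"xyz":[0,0.016,-0.0047],"angular":[0,0,0],"jaw":0.0},{"xyz":[0,0.0166,-0.0029],"angular":[0,0,0],"jaw":0.0},{"xyz":[0,0.0159,-0.0016],"angular":[0,0,0],"jaw":0.0},{"xyz":[0,0.0161,-0.0002],"angular":[0,0,0],"jaw":0.0},{"xyz":[0,0.016,0.0016],"angular":[0,0,0],"jaw":0.0},{"xyz":[0,0.0157,0.0035],"angular":[0,0,0],"jaw":0.0},{"xyz":[0,0.0152,0.0053],"angular":[0,0,0],"jaw":0.0},{"xyz":[0,0.012,0.0055],"angular":[0,0,0],"jaw":0.0}]}}

```text
time: 10.42
position: [0.4281, 0.297, 0.1554]
tcp_rot: [-0.057, 0.998, -0.0, -0.0]
ft_force: [-5.2, -0.9, 2.2]
width: 0.15
grip_force: 27.8
```

Call:
{"name": "servo_tool", "arguments": {"steps": [{"xyz":[0,0,0],"angular":[0,0,0],"jaw":0.0},{"xyz":[0,0,0],"angular":[0,0,0],"jaw":0.0}]}}

```text
time: 10.68
position: [0.428, 0.2975, 0.155]
tcp_rot: [-0.057, 0.998, 0.001, -0.001]
ft_force: [-5.9, 1.7, 1.3]
width: 0.156
grip_force: 27.9
```

```bash
python3 - <<'E'
from h import *
a=1.82
J=np.array([.4884,.1503]);x=np.array([.993,.12]);y=np.array([-.12,.993])
q=J-.042*x+y*(.085-.1383*np.cos(.2187+a)); tool([*q,.055+.1383*np.sin(.2187+a)-.019])
E
```

```text
t 10.68 pos [0.428  0.2975 0.155 ] w 0.156 F [-5.9  1.7  1.3] grip 27.90551394224167 yawY 0.114 tilt [-0.0015  0.0012]
tool shift [-0.0003 -0.0059 -0.0044]
```

The arm is at about 1.87 rad, past 1.6. Releasing, rising, and crossing to a view above the template.

Call:
{"name": "servo_tool", "arguments": {"steps": [{"xyz":[0,0,0],"angular":[0,0,0],"jaw":0.045},{"xyz":[0,0,0],"angular":[0,0,0],"jaw":0.045},{"xyz":[0,0,0],"angular":[0,0,0],"jaw":0.045},{"xyz":[0,0,-0.02],"angular":[0,0,0],"jaw":0.045},{"xyz":[0,0,-0.04],"angular":[0,0,0],"jaw":0.045},{"xyz":[0,0,-0.05],"angular":[0,0,0],"jaw":0.045},{"xyz":[0.014,-0.02,0],"angular":[0,0,0],"jaw":0.06},{"xyz":[0,-0.04,0],"angular":[0,0,0],"jaw":0.06}]}}

```text
time: 11.68
position: [0.4215, 0.2354, 0.2664]
tcp_rot: [-0.058, 0.998, 0.001, 0.001]
ft_force: [-0.1, -0.6, -0.5]
width: 0.703
grip_force: 0.0
```

Call:
{"name": "servo_tool", "arguments": {"steps": [{"xyz":[0,-0.06,0],"angular":[0,0,0],"jaw":0.06},{"xyz":[0,-0.06,0],"angular":[0,0,0],"jaw":0.06},{"xyz":[0,-0.06,0],"angular":[0,0,0],"jaw":0.06},{"xyz":[0,-0.06,0],"angular":[0,0,0],"jaw":0.06},{"xyz":[0,-0.06,0],"angular":[0,0,0],"jaw":0.06},{"xyz":[0,-0.06,0],"angular":[0,0,0.12],"jaw":0.06},{"xyz":[0,-0.04,0],"angular":[0,0,0.13],"jaw":0.06},{"xyz":[0,-0.025,0],"angular":[0,0,0.135],"jaw":0.06}]}}

```text
time: 12.68
position: [0.4588, -0.1895, 0.2656]
tcp_rot: [0.138, 0.99, -0.0, 0.0]
ft_force: [1.0, 0.4, 0.1]
width: 0.7
grip_force: 0.0
```

Call:
{"name": "servo_tool", "arguments": {"steps": [{"xyz":[0,0,0],"angular":[0,0,0],"jaw":0.06},{"xyz":[0,0,0],"angular":[0,0,0],"jaw":0.06}]}}

```text
time: 12.92
position: [0.459, -0.1871, 0.2658]
tcp_rot: [0.135, 0.991, 0.0, 0.0]
ft_force: [-0.3, -0.0, 0.1]
width: 0.702
grip_force: 0.0
```

```bash
python3 - <<'E'
from h import *
p,d=robot.grab_frame('wrist'); cv2.imwrite('pics/w3.png',p[:,:,::-1]); np.savez('w3',p=p,d=d)
hsv=cv2.cvtColor(p,cv2.COLOR_RGB2HSV)
v,u=np.nonzero(cv2.inRange(hsv,(8,150,60),(20,255,255))); P=pts('wrist',d,np.c_[u,v]); 
k=(np.hypot(P[:,0]-.542,P[:,1]+.193)<.08)&(abs(P[:,2]-.008)<.004)
W=plane('wrist',np.c_[u,v][k],.008)[:,:2]; print(k.sum(),cv2.minAreaRect(W.astype(np.float32)))
P=pts('wrist',d,np.array([(x,y) for y in range(0,480) for x in range(0,640)])); k=(np.hypot(P[:,0]-.542,P[:,1]+.193)<.06)&(abs(P[:,2]-.052)<.004)
print('griptop',k.sum(),P[k].mean(0),cv2.minAreaRect(P[k][:,:2].astype(np.float32)))
t,dt=robot.grab_frame('top'); np.savez('top1',p=t,d=dt)
v,u=np.nonzero(cv2.inRange(cv2.cvtColor(t,cv2.COLOR_RGB2HSV),(0,170,80),(5,255,255))); W=pts('top',dt,np.c_[u,v]); W=W[(abs(W[:,1]-.29)<.1)&(abs(W[:,0]-.43)<.08)&(W[:,2]>.1)]; print('handle',len(W),W.mean(0) if len(W) else 0)
tool([.542,-.193,.015])
E
```

```text
3947 ((0.5389583110809326, -0.1988305300474167), (0.07938133180141449, 0.10093256831169128), 72.5003433227539)
griptop 838 [ 0.53794924 -0.19830845  0.05162592] ((0.538859486579895, -0.19854123890399933), (0.02198307029902935, 0.04886135831475258), 72.331787109375)
handle 80 [0.42890117 0.2962072  0.18198313]
t 13.03 pos [ 0.4591 -0.1866  0.2659] w 0.703 F [-0.4  0.7 -0.6] grip 0.0 yawY -0.2691 tilt [0.0004 0.0001]
tool shift [-0.0815  0.0159  0.251 ]
```

View pics/w3.png

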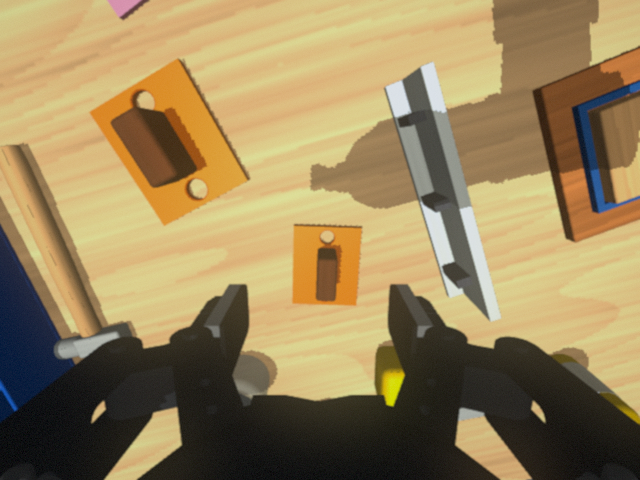

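The wrist view shows the small orange template at (327,265), measured 79×101 mm as it should be. Its centre is (0.539,−0.199) and its yaw is −0.307. The clamp handle stayed put, so it is still at about 1.86.

Call:
{"name": "servo_tool", "arguments": {"steps": [{"xyz":[0,0,0],"angular":[0,0,0.038],"jaw":0.055},{"xyz":[-0.04,0.0065,0],"angular":[0,0,0],"jaw":0.055},{"xyz":[-0.04,0.0065,0],"angular":[0,0,0],"jaw":0.055},{"xyz":[0,0,0.06],"angular":[0,0,0],"jaw":0.055},{"xyz":[0,0,0.06],"angular":[0,0,0],"jaw":0.055},{"xyz":[0,0,0.05],"angular":[0,0,0],"jaw":0.055},{"xyz":[0,0,0],"angular":[0,0,0],"jaw":0.055},{"xyz":[0,0,0],"angular":[0,0,0],"jaw":0.055}]}}

```text
time: 14.02
position: [0.5408, -0.1994, 0.0983]
tcp_rot: [0.153, 0.988, -0.0, 0.002]
ft_force: [0.4, 0.1, 0.6]
width: 0.642
grip_force: 0.0
```

```bash
python3 - <<'E'
from h import *
tool([.5389,-.1987,.016])
E
```

```text
t 14.03 pos [ 0.5408 -0.1994  0.0983] w 0.642 F [0.4 0.1 0.6] grip 0.0 yawY -0.3075 tilt [ 0.0034 -0.0015]
tool shift [0.0023 0.0001 0.0823]
```

Call:
{"name": "servo_tool", "arguments": {"steps": [{"xyz":[0.0015,0,0.03],"angular":[0,0,0],"jaw":0.05},{"xyz":[0,0,0.03],"angular":[0,0,0],"jaw":0.045},{"xyz":[0,0,0.021],"angular":[0,0,0],"jaw":0.04},{"xyz":[0,0,0],"angular":[0,0,0],"jaw":0.03},{"xyz":[0,0,0],"angular":[0,0,0],"jaw":0.0},{"xyz":[0,0,0],"angular":[0,0,0],"jaw":0.0},{"xyz":[0,0,0],"angular":[0,0,0],"jaw":0.0},{"xyz":[0,0,0],"angular":[0,0,0],"jaw":0.0}], "squeeze": 50}}

```text
time: 15.02
position: [0.5396, -0.1991, 0.0173]
tcp_rot: [0.154, 0.988, -0.0, 0.002]
ft_force: [-1.1, 2.1, 6.3]
width: 0.249
grip_force: 49.9
```

```bash
python3 - <<'E'
from h import *
tool([.5389,-.1987,.016])
E
```

```text
t 15.03 pos [ 0.5396 -0.1991  0.0173] w 0.249 F [-1.1  2.1  6.3] grip 49.883206486701965 yawY -0.3084 tilt [ 0.0045 -0.001 ]
tool shift [0.0008 0.0002 0.0013]
```

Gripped, with the jaw at 21.3 mm on the 22 mm grip. Lifting, turning square to the jig, then crossing the fence high.

Call:
{"name": "servo_tool", "arguments": {"steps": [{"xyz":[0,0,-0.01],"angular":[0,0,0],"jaw":0.0},{"xyz":[0,0,-0.04],"angular":[0,0,0],"jaw":0.0},{"xyz":[0,0,-0.05],"angular":[0,0,0],"jaw":0.0},{"xyz":[0,0,-0.05],"angular":[0,0,0],"jaw":0.0},{"xyz":[0,0,-0.02],"angular":[0,0,-0.1],"jaw":0.0},{"xyz":[0,0,0],"angular":[0,0,-0.11],"jaw":0.0},{"xyz":[0,0,0],"angular":[0,0,-0.11],"jaw":0.0},{"xyz":[0,0,0],"angular":[0,0,-0.106],"jaw":0.0}]}}

```text
time: 16.02
position: [0.5372, -0.1987, 0.1853]
tcp_rot: [-0.06, 0.998, 0.0, -0.0]
ft_force: [0.4, -0.2, -1.3]
width: 0.249
grip_force: 49.1
```

```bash
python3 - <<'E'
from h import *
tool([.4884,.1503,.187])
for f in ['top0','top1']:
    z=np.load(f+'.npz');p,d=z['p'],z['d']; hsv=cv2.cvtColor(p,cv2.COLOR_RGB2HSV)
    m=cv2.inRange(hsv,(100,80,40),(125,255,255)); v,u=np.nonzero(m[205:275,200:260]); 
    print(f,cv2.minAreaRect(plane('top',np.c_[u+200,v+205],.028)[:,:2].astype(np.float32)))
    vv,uu=np.mgrid[205:275,200:260]; uv=np.c_[uu.ravel(),vv.ravel()]; P=pts('top',d,uv); h=hsv[205:275,200:260].reshape(-1,3)
    # blank: light wood pixels inside the blue ring
    c=cv2.findContours(m[205:275,200:260],cv2.RETR_CCOMP,cv2.CHAIN_APPROX_NONE); 
    for i,(a,hh) in enumerate(zip(c[0],c[1][0])):
        if hh[3]>=0 and cv2.contourArea(a)>300: print(' hole',cv2.minAreaRect(plane('top',a.reshape(-1,2)+[200,205],.042)[:,:2].astype(np.float32)))
E
```

```text
t 16.02 pos [ 0.5372 -0.1987  0.1853] w 0.249 F [ 0.4 -0.2 -1.3] grip 49.105321168899536 yawY 0.1201 tilt [-0.0001  0.0004]
tool shift [ 0.0067  0.3524 -0.0016]
top0 ((0.48816338181495667, 0.15076427161693573), (0.11617089062929153, 0.09700741618871689), 6.681914329528809)
 hole ((0.4874163269996643, 0.14943504333496094), (0.11284198611974716, 0.0905187726020813), 6.471493244171143)
top1 ((0.4881884455680847, 0.15134812891483307), (0.11599524319171906, 0.09583041071891785), 6.880727767944336)
```

Call:
{"name": "servo_tool", "arguments": {"steps": [{"xyz":[0.001,0.04,0],"angular":[0,0,0],"jaw":0.0},{"xyz":[0.001,0.05,0],"angular":[0,0,0],"jaw":0.0},{"xyz":[0.001,0.05,0],"angular":[0,0,0],"jaw":0.0},{"xyz":[0.001,0.05,0],"angular":[0,0,0],"jaw":0.0},{"xyz":[0.001,0.05,0],"angular":[0,0,0],"jaw":0.0},{"xyz":[0.001,0.05,0],"angular":[0,0,0],"jaw":0.0},{"xyz":[0.0005,0.04,0],"angular":[0,0,0],"jaw":0.0},{"xyz":[0,0.022,0],"angular":[0,0,0],"jaw":0.0}]}}

```text
time: 17.02
position: [0.4894, 0.1517, 0.1854]
tcp_rot: [-0.059, 0.998, 0.0, 0.0]
ft_force: [1.0, -0.1, -2.2]
width: 0.249
grip_force: 49.4
```

```bash
python3 - <<'E'
from h import *
z=np.load('w2.npz');p,d=z['p'],z['d']
# rebuild camera pose at w2 by rigid offset from the present wrist camera
K,D,E=cam('wrist'); s=robot.sense()
T=lambda pos,q:np.block([[R.from_quat(q).as_matrix(),np.array(pos)[:,None]],[np.zeros((1,3)),np.ones((1,1))]])
X=E@T(s['position'],s['tcp_rot'])   # tool -> cam
E2=X@np.linalg.inv(T([.4228,.164,.2653],R.from_matrix(np.array([[-np.cos(.1248),-np.sin(.1248),0],[-np.sin(.1248),np.cos(.1248),0],[0,0,-1]])).as_quat()))
def pl(E,uv,h):
    r=cv2.undistortPoints(np.array(uv,float).reshape(-1,1,2),K,D).reshape(-1,2); q=np.c_[r,np.ones(len(r))]@E[:3,:3]; c=-E[:3,:3].T@E[:3,3]
    return c+q*((h-c[2])/q[:,2])[:,None]
hsv=cv2.cvtColor(p,cv2.COLOR_RGB2HSV); m=np.zeros(d.shape,np.uint8); m[195:318,245:350]=cv2.inRange(hsv,(100,80,40),(125,255,255))[195:318,245:350]
v,u=np.nonzero(m); print('rails w2',cv2.minAreaRect(pl(E2,np.c_[u,v],.028)[:,:2].astype(np.float32)))
print('blank w2',cv2.minAreaRect(pl(E2,[(262,217),(336,217),(336,303),(260,305)],.042)[:,:2].astype(np.float32)))
tool([.4882,.1505,.187])
p,d=robot.grab_frame('wrist'); cv2.imwrite('pics/w4.png',p[:,:,::-1]); np.savez('w4',p=p,d=d)
E
```

```text
rails w2 ((0.48570114374160767, 0.15139296650886536), (0.11904590576887131, 0.09856460243463516), 6.749621868133545)
blank w2 ((0.4877277910709381, 0.148676335811615), (0.10249458998441696, 0.086720772087574), 7.94822883605957)
t 17.02 pos [0.4894 0.1517 0.1854] w 0.249 F [ 1.  -0.1 -2.2] grip 49.42387282848358 yawY 0.1185 tilt [-0.      0.0005]
tool shift [ 0.0014 -0.0011 -0.0016]
```

View pics/w4.png

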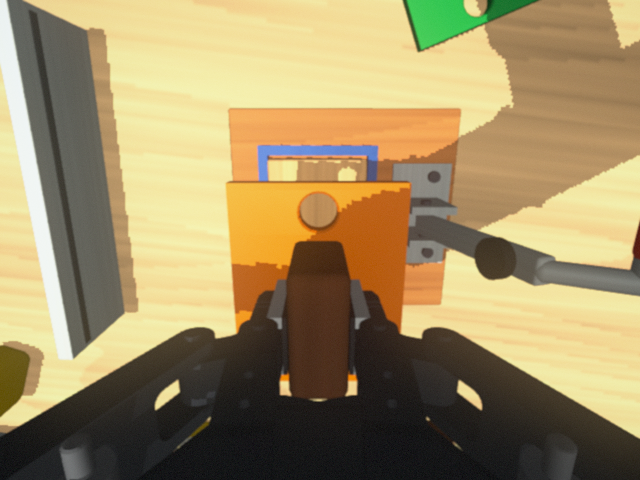

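The wrist view shows the template's near edge from (228,182) to (410,182), the rail's outer corners at (259,146) and (378,146), and the blank's near edge from (268,156) to (367,156). I'll compare the two in this one camera.

```bash
python3 - <<'E'
from h import *
s=robot.sense(); print(s['position'])
x=np.array([np.cos(.119),np.sin(.119)])
for n,uv,h,off in [('templ',[(228,182),(410,182)],s['position'][2]-.0173+.008,.05),('rail',[(259,146),(378,146)],.028,.06),('board',[(229,109),(460,109)],.018,None),('blank',[(268,156),(367,156)],.042,.05)]:
    P=plane('wrist',uv,h)[:,:2]; e=P[1]-P[0]
    print(n,'len',np.round(np.hypot(*e),4),'yaw',round(np.arctan2(-e[0],e[1]),4),'centre',np.round(P.mean(0)+(x*off if off else x*.09-.0225*np.array([-x[1],x[0]])),4))
E
```

```text
[0.4894726  0.1532675  0.18518938]
templ len 0.0781 yaw 0.1191 centre [0.4893 0.154 ]
rail len 0.0982 yaw 0.1192 centre [0.487  0.1539]
board len 0.1917 yaw 0.1192 centre [0.4875 0.153 ]
blank len 0.0785 yaw 0.1192 centre [0.4845 0.1527]
```

Call:
{"name": "servo_tool", "arguments": {"steps": [{"xyz":[0.002,-0.001,0.02],"angular":[0,0,0],"jaw":0.0},{"xyz":[0,0,0.025],"angular":[0,0,0],"jaw":0.0},{"xyz":[0,0,0.025],"angular":[0,0,0],"jaw":0.0},{"xyz":[0,0,0.02],"angular":[0,0,0],"jaw":0.0},{"xyz":[0,0,0.015],"angular":[0,0,0],"jaw":0.0},{"xyz":[0,0,0],"angular":[0,0,0],"jaw":0.0},{"xyz":[0,0,0],"angular":[0,0,0],"jaw":0.0}]}}

```text
time: 17.95
position: [0.4889, 0.1489, 0.0807]
tcp_rot: [-0.058, 0.998, 0.0, 0.001]
ft_force: [0.5, -0.3, -1.3]
width: 0.248
grip_force: 49.4
```

```bash
python3 - <<'E'
from h import *
tool([.4882,.1505,.070])
p,d=robot.grab_frame('wrist'); cv2.imwrite('pics/w5.png',p[:,:,::-1]); np.savez('w5',p=p,d=d)
E
```

```text
t 17.95 pos [0.4889 0.1489 0.0807] w 0.248 F [ 0.5 -0.3 -1.3] grip 49.437335729599 yawY 0.1169 tilt [0.0014 0.0005]
tool shift [0.0006 0.0016 0.0107]
```

View pics/w5.png

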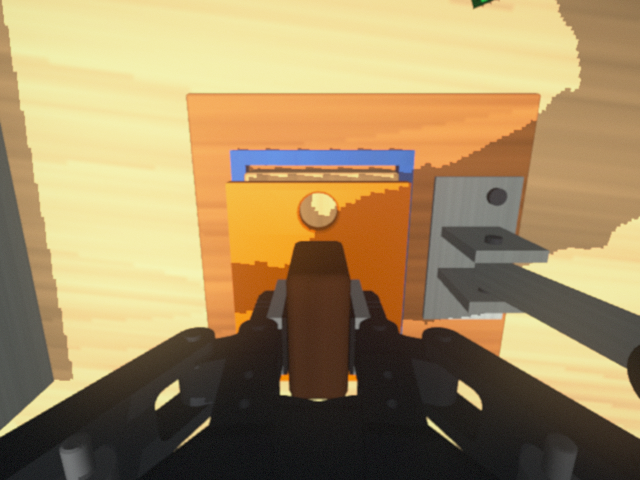

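Close view: the template's near edge runs (228,182) to (410,182), the rail's outer corners are (231,150) and (414,150), the blank's near edge runs (246,172) to (399,172), and the board edge runs (188,94) to (540,94).

```bash
python3 - <<'E'
from h import *
s=robot.sense(); print(s['position'])
x=np.array([np.cos(.119),np.sin(.119)]); y=np.array([-x[1],x[0]]); c0=None
for n,uv,h,off in [('templ',[(228,182),(410,182)],s['position'][2]-.0173+.008,.05),('rail',[(231,150),(414,150)],.028,.06),('board',[(188,94),(540,94)],.018,None),('blank',[(246,172),(399,172)],.042,.05)]:
    P=plane('wrist',uv,h)[:,:2]; e=P[1]-P[0]; c=P.mean(0)+(x*off if off else x*.09-.0225*y)
    if c0 is None: c0=c
    print(n,'len',np.round(np.hypot(*e),4),'rel to templ in jig x,y',np.round([(c-c0)@x,(c-c0)@y],4))
d=np.load('w5.npz')['d']
for u,v in [(260,200),(380,200),(320,154),(320,176),(210,130)]: print(u,v,np.round(pts('wrist',d,[(u,v)])[0],4))
E
```

```text
[0.48897919 0.14902994 0.08079143]
templ len 0.0781 rel to templ in jig x,y [0. 0.]
rail len 0.0986 rel to templ in jig x,y [-0.002  0.002]
board len 0.1914 rel to templ in jig x,y [-0.0012  0.0022]
blank len 0.0778 rel to templ in jig x,y [-0.0016  0.0019]
260 200 [0.4499 0.1193 0.0714]
380 200 [0.4437 0.1711 0.0722]
320 154 [0.4292 0.1434 0.0282]
320 176 [0.4395 0.1446 0.0423]
210 130 [0.4238 0.0807 0.0172]
```

The template needs to shift −1.5 mm in x and +2 mm in y on the jig, and come down 11 mm.

Call:
{"name": "servo_tool", "arguments": {"steps": [{"xyz":[0.0015,0.002,0.004],"angular":[0,0,0],"jaw":0.0},{"xyz":[0,0,0.004],"angular":[0,0,0],"jaw":0.0},{"xyz":[0,0,0.003],"angular":[0,0,0],"jaw":0.0},{"xyz":[0,0,0],"angular":[0,0,0],"jaw":0.0},{"xyz":[0,0,0],"angular":[0,0,0],"jaw":0.0},{"xyz":[0,0,0],"angular":[0,0,0],"jaw":0.0},{"xyz":[0,0,0],"angular":[0,0,0],"jaw":0.0},{"xyz":[0,0,0],"angular":[0,0,0],"jaw":0.0}]}}

```text
time: 19.0
position: [0.4866, 0.1506, 0.0688]
tcp_rot: [-0.058, 0.998, 0.0, 0.0]
ft_force: [-0.5, -0.2, -0.9]
width: 0.254
grip_force: 49.4
```

```bash
python3 - <<'E'
from h import *
tool([.4882,.1505,.070])
p,d=robot.grab_frame('wrist')
for u,v in [(260,200),(380,200)]: print(np.round(pts('wrist',d,[(u,v)])[0],4))
col=d[140:190,320]; P=pts('wrist',d,[(320,v) for v in range(140,190,3)]); print(np.round(P[:,2],3))
t,dt=robot.grab_frame('top')
v,u=np.nonzero(cv2.inRange(cv2.cvtColor(t,cv2.COLOR_RGB2HSV),(0,170,80),(5,255,255))); W=pts('top',dt,np.c_[u,v]); W=W[(abs(W[:,1]-.29)<.1)&(abs(W[:,0]-.43)<.08)&(W[:,2]>.1)]; print('handle',len(W),W.mean(0) if len(W) else 0)
E
```

```text
t 19.0 pos [0.4866 0.1506 0.0688] w 0.254 F [-0.5 -0.2 -0.9] grip 49.437432289123535 yawY 0.1168 tilt [0.     0.0001]
tool shift [-0.0016 -0.0003 -0.0012]
[0.4475 0.1209 0.0598]
[0.4415 0.1729 0.0588]
[0.018 0.017 0.018 0.017 0.017 0.026 0.028 0.028 0.029 0.027 0.027 0.017
 0.027 0.041 0.057 0.06  0.059]
handle 0 0
```

The template's underside is about 9.5 mm above the blank, level and still. The arm hides the clamp handle from the top camera, but the wrist view showed the clamp still open, and its earlier measurement was about 1.86. Handing in.

```bash
python3 -c "
from workcell import robot
print(robot.hand_in())"
```

```text
the job is handed in; nothing more can be done
None
```

I handed the job in at about 19 s, with the template held level and still about 9.5 mm above the blank and lined up with it to within about 2 mm; the clamp had been shut on the blank for over a second and left open at about 1.86 rad, but the hand-in returned no verdict.

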